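# Put the filler's spacer plates away in the slotted rack

### The job

Put the two steel spacer plates from the grey draining stand away in the white slotted rack, the thick blue-marked one in the widest slot and the thin green-marked one in the narrowest, leaving the yellow-marked middle slot empty. Feel for each slot rather than forcing, press each plate gently down past the light spring catch until it sits fully home on the bottom of its slot, upright and centred front to back, and let go. Leave the other things on the worktop where they are.

Things in the scene. Friction and masses are not known exactly. Their poses are not given: they have to be found in the camera images.
- plate_thick_center (a point): Thick spacer plate, an upright rectangle of bright steel, 60 mm wide (its x) x 14 mm thick (its y) x 80 mm high (its z), 0.13 to 0.25 kg, blue stripe on its top edge and blue dot on each face. It starts standing on edge in the draining stand. This point is its centre, 40 mm above its lower edge. Grip it across its thickness, from above, near the top edge.
- plate_thin_center (a point): Thin spacer plate, an upright rectangle of bright steel, 60 mm wide (its x) x 8 mm thick (its y) x 80 mm high (its z), 0.13 to 0.25 kg, green stripe on its top edge and green dot on each face. It starts standing on edge in the draining stand. This point is its centre, 40 mm above its lower edge. Grip it across its thickness, from above, near the top edge.
- plate_thick: the thick plate again: origin at the centre of its lower edge, axes as above
- plate_thin: the thin plate again: origin at the centre of its lower edge, axes as above
- rack: Slotted rack, fixed: aluminium base 74 (x) by 190 mm (y) carrying a white comb 56 (x) by 136 mm (y) with 3 slots in a row along y. Origin: centre of the base's underside, on the worktop; z up, +y toward the widest slot. The comb is clamped up to 14 mm off the base's middle, toward +y or -y, differently each time; this is NOT measured (this pose is the base's alone): find it by touch or by eye.
- rack_slots (a point): point at the base's middle, 46 mm above the worktop = level of the comb's flat lands. Slots run along rack x, open at both ends; centres along y from the comb's middle: widest +34 mm (15.5 mm wide, blue mark), middle 0 (12.5 mm, yellow mark), narrowest -34 mm (9.5 mm, green mark), 1.2 mm chamfer at the mouth; stripe and dot lie on the slot's +y side. Add the comb's unmeasured shift of up to 14 mm.
- rack_lip (a point): point on the base where the inner face of the comb's +y end lip would be, were the comb centred (rack y = +62 mm), at the lip's top, 55 mm above the worktop, 9 mm above the land; the real lip is off by the comb's shift. A like lip at comb y = -62 mm. A plate moved sideways against a lip, held just above the land, tells the shift. The comb does not slide under pushes.
- rack_floor (a point): point at the base's middle at slot floor height, 16 mm above the worktop; slots are 30 mm deep. In each slot's -y wall, 16 mm below the land, a rounded spring nose sticks out 2.5 mm: it resists with a few N and holds a plate by friction, so plates do not drop home alone. The floor below is a hard stop; a plate home has its centre at 56 mm. Over 60 N of contact (nose squeeze included) between plate and rack does damage.
- stand: grey plastic draining stand, fixed: a tray 84 mm (x) by 124 mm (y), 14 mm high, with a 5 mm floor and a low rib (14 mm high) across its middle along x. Origin: centre of its underside. The plates stand on its floor, about 30 mm to either side of the middle along its y, their thickness along its y; which one is on which side varies.
- label_roll_center (a point): roll of white labels, 66 mm across, 39 mm high, lying flat; its centre. Bystander
- counter_center (a point): white hand tally counter, 44x51x30 mm; its centre. Bystander
- marker_center (a point): green and white marker pen, 122 mm long, lying; its centre. Bystander
Not all that is in view belongs to the job. Leave any red look-alike of the plate_thin alone.

How it is judged:
By the outcome, as a careful person would: the job done as asked, in the order asked, and still so for the second after the job is handed in, with the robot touching nothing.
It also fails if it takes over 64 s, if anything falls off the work surface, if the arm or the gripper's body presses on something with over 40 N, if the wrist force passes 120 N, or if a joint passes its speed limit or range.

### The arm

A 7-joint arm with a two-finger parallel gripper is mounted at the origin on a cart in front of the work surface, level with it; the furniture and walls round the work are solid. World frame = base frame: x ahead of the robot, y to its left, z up, the work surface at z = 0. Lengths are in mm, angles in rad, forces in N, time in s.
With the tool pointing down it reaches from about 425 to 925 mm from the base axis. Payload 6.8 kg.
Tool frame: the origin (TCP) lies at the very end of the fingers, on their centre line; the grasp point (between the pads) lies 19 mm behind it; z points along the fingers, y is the line along which they close (so a half turn about z gives the same grasp; the last joint's range is limited). The gripper opens to 85 mm and grips with 20 to 120 N. Pads are 22 mm wide; open, the fingers measure 114 mm over their backs; the gripper's body (76 mm by 85 mm) begins 54 mm behind the grasp point. The pads swing forward as they close: fully open they stand 13 mm farther back than shut.
Start: joints at [1.149, 0.477, 0.022, 1.555, -0.011, 1.109, -0.083], TCP at [208.365, -642.052, 231.308] pointing down, gripper open.
Joint ranges: [-2.96, 2.96], [-0.34, 2.1], [-1.41, 1.46], [0.24, 2.44], [-1.37, 4.51], [0.17, 1.92], [-2.96, 2.96]. Speed limits (rad/s): [2.39, 2.39, 3.14, 3.14, 3.14, 3.14, 3.14].

### API

Orientations are given as a 3x3 rotation matrix whose columns are the frame's x, y, z axes.
In Python, from workcell import bot gives the robot as it stands.
- The arm moves only by the tool step_arm, never from a script. Its argument "rows" is a list of rows, each a list of 2 entries, a list of its own where there are three numbers: the shift along the tool's x, y, z in m, then the turn about the tool's z in rad. A call has 1 to 12 rows; each row shifts and turns the commanded pose from where the row before left it, along the tool's axes as they then stand; what a row does not reach is not made up. A row lasts 1/8 s, in which the tool goes at most 62.5 mm and 10.7 degrees, less where a joint would pass 70% of its speed; a pose out of reach is approached as far as the arm can. A call is refused whole if a number of a shift passes 0.0625 or a number of a turn 0.188, either way. A call with a gripper value outside its range is refused whole. "jaw" is the finger opening in m, from 0 to 0.0854, set as the call begins (left out, the last holds). The fingers move at their own pace and stop on an object; "grip_force" is the grip in N (left out, the last holds). Time passes only in rows, so rows that do not move let the fingers close. It gives the time, the measured TCP pose, the force, the opening and the grip force at its end, in the units of the state.
- bot.get_state(): the state, without advancing time (a new reading comes with each control period).
- bot.camera(name): name is "side" or "top"; returns a dict with "img" (480x640x3 uint8, blue, green, red), "fx", "fy", "cx", "cy" (pixels), "R" (3x3) and "t" (3): a world point X has camera coordinates R X + t. Camera axes: x right, y down, z forward; pixel columns grow to the right and rows downward; lengths in mm; the calibration is good to about 2 mm. A picture is of the moment at which its call begins. There is no depth.
- bot.sign_off(): hands the job in; it is judged then, once.
The state is a dict: "clock": time; "joints": joint angles; "dq": joint speeds; "joint_torque": joint torques, N m; "ee_pos": TCP position; "tool_rot": TCP orientation; "wrist_force": force on the tool from outside, world axes, zero at the start; "wrist_torque": the same for the moment, N m; "gripper_width": finger opening in mm; "grip_force": force on a finger pad.
Only numpy, scipy, OpenCV 4.12 (cv2) and the standard library are available. Lean on these libraries where they do the work, as an engineer would, in place of code of your own. Each camera call takes 0.05 s, during which the arm holds its last target. There are 200 camera calls.

## Working session

There is one attempt and no reset: what is moved stays moved. The work goes in short steps, Python scripts to look and compute and a tool call to move; the robot and the scene stay as the last step left them, time stands still between calls to the robot, and variables do not carry over. Pictures are saved under pics/ and viewed, at most 10 in all, crops included, and the job is handed in when it is done.

Besides the shell and the picture viewer there is one more tool, called after "Request:" as name(argument=value, ...) on one line, values as JSON. step_arm: Moves the arm, as the interface text tells. Its arguments: {"type":"object","properties":{"rows":{"type":"array","items":{"type":"array"}},"jaw":{"type":"number"},"grip_force":{"type":"number"}},"required":["rows"]}

```bash
mkdir -p pics
cat > h.py <<'E'
import numpy as np, cv2
from workcell import bot
def ray(c,u,v,z):
    R=np.array(c["R"]);t=np.array(c["t"])
    d=R.T@np.array([(u-c["cx"])/c["fx"],(v-c["cy"])/c["fy"],1]);o=-R.T@t
    return o+d*(z-o[2])/d[2]
def proj(c,X):
    p=np.array(c["R"])@np.array(X)+np.array(c["t"]);return c["fx"]*p[0]/p[2]+c["cx"],c["fy"]*p[1]/p[2]+c["cy"]
E
python3 - <<'E'
from h import *
s=bot.get_state();print(s["clock"],s["ee_pos"],s["tool_rot"],s["wrist_force"],s["gripper_width"])
for n in("top","side"):
    c=bot.camera(n);cv2.imwrite(f"pics/{n}0.png",c["img"]);R=np.array(c["R"]);print(n,c["fx"],-R.T@np.array(c["t"]),R.round(2).tolist())
E
```

```text
0.0 [ 208.12913565 -641.46136943  230.31671886] [[ 9.51168151e-01  3.08672326e-01 -7.37478104e-04]
 [ 3.08673159e-01 -9.51166621e-01  1.71469485e-03]
 [-1.72185709e-04 -1.85860283e-03 -9.99998258e-01]] [-0.0232667  -0.27851615  0.44563089] 85.39115014057471
top 538.9936507503099 [ 378.91426569  100.08916903 1203.48141801] [[0.03, -1.0, 0.02], [-0.99, -0.03, -0.1], [0.1, -0.02, -0.99]]
side 600.9803804656163 [ 89.70973478 974.20265167 626.91577596] [[-0.9, -0.44, 0.01], [-0.23, 0.45, -0.86], [0.37, -0.78, -0.51]]
```

View pics/top0.png

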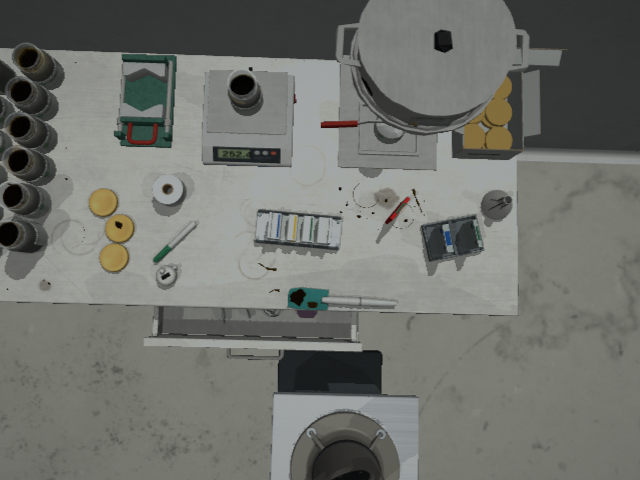

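View pics/side0.png

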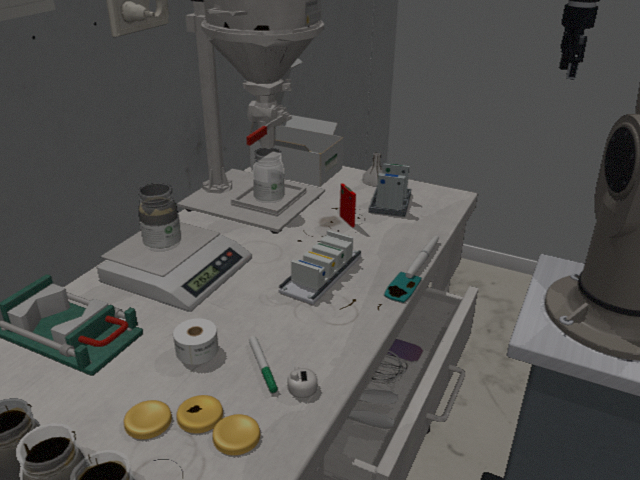

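The top view shows the stand with its plates at about (452,238), the rack at (298,230) and the robot base at the bottom. Candidates for the plates: the two steel ones in the stand (447,237) and (472,235), and the red look-alike at (398,210), which is to be left alone. I'll check the choice in one close crop.

Run:
```python
from h import *
a=cv2.imread("pics/top0.png");b=cv2.imread("pics/side0.png")
f=lambda i,x0,y0,w,h,k:cv2.resize(i[y0:y0+h,x0:x0+w],None,fx=k,fy=k,interpolation=cv2.INTER_CUBIC)
r1=np.hstack([f(a,415,205,80,60,5),f(a,250,200,80*1,60,5)]);r1[:,400:]=f(cv2.resize(a,None,fx=.8,fy=.8),0,0,80,60,5) if 0 else f(a,248,195,100,75,4)
r2=np.hstack([f(b,355,155,80,60,5),f(b,275,227,100,75,4)])
cv2.imwrite("pics/crop0.png",np.vstack([r1,r2]))
c=bot.camera("top")
for n,u,v,z in(("stand",452,240,14),("rack",298,230,46),("red",398,210,70)):print(n,ray(c,u,v,z).round())
```

```text
stand [ 494. -227.   14.]
rack [503. 116.  46.]
red [550. -95.  70.]
```

View pics/crop0.png

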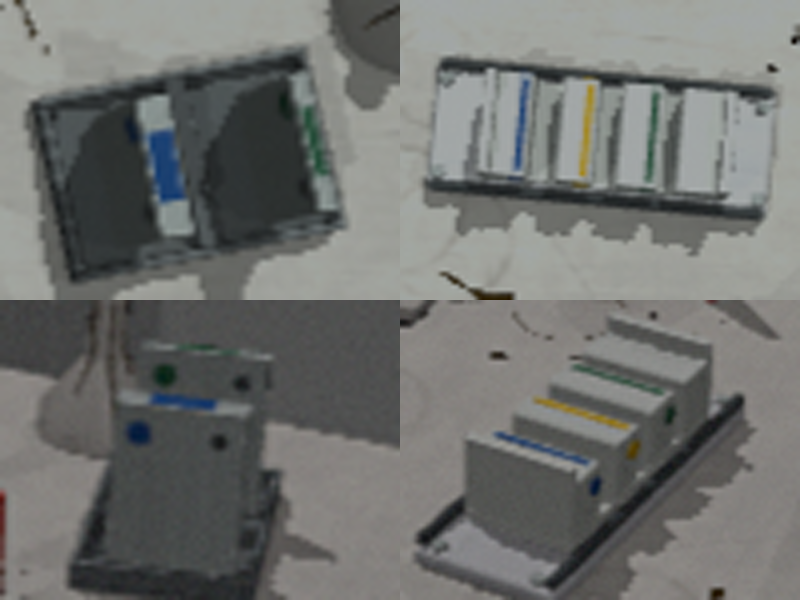

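The crop confirms it: blue plate at top pixel (448,238), green at (478,233), stand tilted. The rack's stripes run blue, yellow, green from left to right, so rack +y points to image left.

```bash
cat > m.py <<'E'
from h import *
def stripe(c,box,hue,z,smin=70):
    x0,y0,x1,y1=box;h=cv2.cvtColor(c["img"],cv2.COLOR_BGR2HSV)[y0:y1,x0:x1].astype(int)
    m=(h[...,0]>=hue[0])&(h[...,0]<=hue[1])&(h[...,1]>smin)&(h[...,2]>40)
    n,l,st,_=cv2.connectedComponentsWithStats(m.astype(np.uint8))
    k=1+np.argmax(st[1:,4]);v,u=np.nonzero(l==k)
    P=np.array([ray(c,a+x0,b+y0,z) for a,b in zip(u,v)])[:,:2];C=P.mean(0)
    w=np.linalg.svd(P-C)[2][0]; w=w*np.sign(w[0]); s=(P-C)@w
    return C.round(1),round(np.degrees(np.arctan2(w[1],w[0])),1),len(P),round(np.ptp(s),1)
H={"blue":(100,128),"yellow":(15,32),"green":(45,95)}
E
python3 - <<'E'
from m import *
c=bot.camera("top")
for k,b,z in(("blue",(438,215,460,256),85),("green",(465,210,490,256),85),("blue",(262,205,288,245),46),("yellow",(288,205,303,246),46),("green",(303,210,320,246),46)):
    print(k,z,*stripe(c,b,H[k],z))
# rack base dark edges, stand outline
g=cv2.cvtColor(c["img"],cv2.COLOR_BGR2GRAY)
for nm,(x0,y0,x1,y1),z in(("rack",(250,203,348,255),9),("stand",(415,208,492,266),14)):
    m=(g[y0:y1,x0:x1]<100).astype(np.uint8)
    if nm=="rack":
        for lo in(0,1):
            pts=[]
            for u in range(14,84):
                v=np.nonzero(m[:,u])[0]; v=v[v<22] if lo==0 else v[v>22]
                if len(v): pts.append(ray(c,u+x0,v.mean()+y0,z)[:2])
            f=cv2.fitLine(np.array(pts,np.float32),cv2.DIST_HUBER,0,.01,.01).ravel();print(nm,lo,f.round(3),len(pts))
    else:
        n,l,st,_=cv2.connectedComponentsWithStats(m);k=1+np.argmax(st[1:,4]);v,u=np.nonzero(l==k)
        P=np.array([ray(c,a+x0,b+y0,z)[:2] for a,b in zip(u,v)],np.float32);print(nm,cv2.minAreaRect(P))
s=bot.get_state();print(s["clock"],s["ee_pos"])
E
```

```text
blue 85 [ 493.1 -196.4] 22.6 94 36.7
green 85 [ 503.2 -260.9] 13.0 24 26.3
blue 46 [512.  160.2] -3.3 30 45.8
yellow 46 [510.4 124.4] -4.1 51 48.2
green 46 [519.2  88.7] 1.6 9 17.4
rack 0 [5.80000e-02 9.98000e-01 5.43349e+02 1.15738e+02] 70
rack 1 [6.20000e-02 9.98000e-01 4.76374e+02 1.14629e+02] 70
stand ((497.29437255859375, -223.09072875976562), (85.5372314453125, 133.83224487304688), 12.837759971618652)
0.2 [ 208.24874467 -641.72426329  230.71592648]
```

Request:
step_arm(rows=[[[0,0,0],0.0905],[[0.0342,-0.0337,0],0],[[0.0342,-0.0337,0],0],[[0.0342,-0.0337,0],0],[[0.0342,-0.0337,0],0],[[0.0342,-0.0337,0],0],[[0.0342,-0.0337,0],0],[[0.0342,-0.0337,0],0],[[0.0342,-0.0337,0],0],[[0.0342,-0.0337,0],0],[[0.0342,-0.0337,0],0],[[0.0342,-0.0337,0],0]], jaw=0.055, grip_force=40)

```text
clock: 1.7
ee_pos: [493.7, -195.9, 231.3]
tool_rot: [[0.975, 0.221, 0.0], [0.221, -0.975, -0.0], [0.0, 0.0, -1.0]]
wrist_force: [0.3, -0.1, -0.7]
gripper_width: 55.1
grip_force: 0.0
```

Request:
step_arm(rows=[[[0,0,0.045],0],[[0,0,0.045],0],[[0,0,0.04],0],[[0,0,0],0]])

```text
clock: 2.2
ee_pos: [490.7, -196.5, 98.8]
tool_rot: [[0.975, 0.222, -0.006], [0.222, -0.975, 0.002], [-0.006, -0.003, -1.0]]
wrist_force: [-0.1, -0.9, 0.6]
gripper_width: 54.9
grip_force: 0.0
```

Run:
```python
from m import *
t=bot.camera("top");b=bot.camera("side")
f=lambda i,x0,y0,w,h,k:cv2.resize(i[y0:y0+h,x0:x0+w],None,fx=k,fy=k,interpolation=cv2.INTER_CUBIC)
cv2.imwrite("pics/g1.png",np.hstack([f(t["img"],410,195,100,80,4),f(b["img"],345,120,100,80,4)]))
s=bot.get_state();print(s["ee_pos"],proj(b,s["ee_pos"]),proj(b,[493,-196,85]))
```

```text
[ 493.68329793 -197.40796468  102.18346693] (np.float64(391.18780202402843), np.float64(167.4831363582107)) (np.float64(390.72167009797954), np.float64(174.93631454433057))
```

View pics/g1.png

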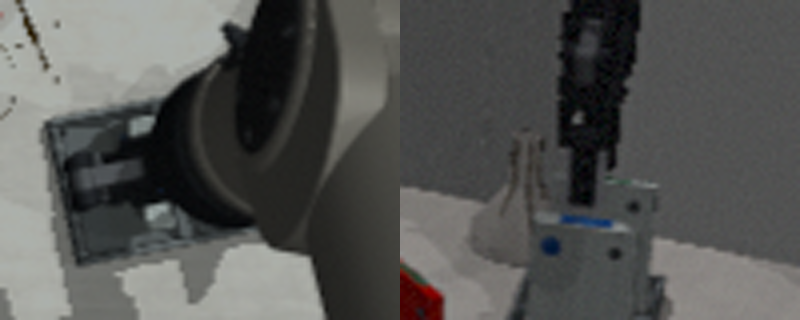

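The side view shows the fingers straddling the blue plate, its stripe at about (392,175), and clear of the green plate behind. Descend and grip.

Request:
step_arm(rows=[[[0,0,0.02],0],[[0,0,0.02],0],[[0,0,0.006],0],[[0,0,0],0]])

```text
clock: 2.8
ee_pos: [494.0, -197.5, 56.4]
tool_rot: [[0.975, 0.221, 0.002], [0.221, -0.975, -0.001], [0.001, 0.001, -1.0]]
wrist_force: [-0.2, 0.2, 0.2]
gripper_width: 55.0
grip_force: 0.0
```

Request:
step_arm(rows=[[[0,0,0],0],[[0,0,0],0],[[0,0,0],0],[[0,0,0],0],[[0,0,0],0],[[0,0,0],0],[[0,0,0],0]], jaw=0.0, grip_force=60)

```text
clock: 3.68
ee_pos: [493.5, -197.4, 56.0]
tool_rot: [[0.975, 0.221, 0.001], [0.221, -0.975, -0.0], [0.001, 0.0, -1.0]]
wrist_force: [-1.5, 0.7, 7.2]
gripper_width: 12.9
grip_force: 59.7
```

Request:
step_arm(rows=[[[0,0,-0.005],0],[[0,0,-0.02],0],[[0,0,-0.04],0],[[0,0,-0.04],0],[[0,0,0],0]])

```text
clock: 4.3
ee_pos: [495.1, -197.8, 163.3]
tool_rot: [[0.975, 0.221, 0.006], [0.221, -0.975, -0.002], [0.005, 0.003, -1.0]]
wrist_force: [0.3, -0.2, -3.0]
gripper_width: 13.1
grip_force: 58.8
```

Run:
```python
from m import *
c=bot.camera("top");im=cv2.cvtColor(cv2.imread("pics/top0.png"),cv2.COLOR_BGR2GRAY)
a=np.radians(-3.45);ex=np.array([np.cos(a),np.sin(a)]);ey=np.array([-ex[1],ex[0]]);o=np.array([509.8,115])
sv=np.arange(-110,111,2);acc=[]
for z in(46,55,10):
    rows=[]
    for x in np.arange(-20,21,2):
        uv=np.array([proj(c,[*(o+x*ex+s*ey),z]) for s in sv],np.float32)
        rows.append(cv2.remap(im,uv[None,:,0],uv[None,:,1],cv2.INTER_LINEAR)[0])
    print(z,list(zip(sv.tolist(),np.mean(rows,0).astype(int).tolist())) if z!=55 else "")
s=bot.get_state();print(s["ee_pos"],s["wrist_force"],s["gripper_width"])
```

```text
46 [(-110, 163), (-108, 163), (-106, 163), (-104, 163), (-102, 163), (-100, 163), (-98, 163), (-96, 163), (-94, 156), (-92, 143), (-90, 146), (-88, 158), (-86, 159), (-84, 155), (-82, 154), (-80, 159), (-78, 162), (-76, 163), (-74, 163), (-72, 158), (-70, 156), (-68, 161), (-66, 155), (-64, 129), (-62, 142), (-60, 160), (-58, 163), (-56, 164), (-54, 164), (-52, 165), (-50, 165), (-48, 165), (-46, 165), (-44, 163), (-42, 143), (-40, 106), (-38, 87), (-36, 94), (-34, 110), (-32, 134), (-30, 145), (-28, 118), (-26, 86), (-24, 118), (-22, 154), (-20, 164), (-18, 165), (-16, 165), (-14, 164), (-12, 164), (-10, 151), (-8, 117), (-6, 96), (-4, 105), (-2, 132), (0, 143), (2, 139), (4, 132), (6, 144), (8, 143), (10, 138), (12, 152), (14, 163), (16, 165), (18, 165), (20, 165), (22, 157), (24, 127), (26, 100), (28, 96), (30, 120), (32, 139), (34, 143), (36, 141), (38, 121), (40, 121), (42, 129), (44, 96), (46, 89), (48, 139), (50, 161), (52, 165), (54, 164), (56, 162), (58, 152), (60, 136), (62, 150), (64, 162), (66, 148), (68, 131), (70, 131), (72, 149), (74, 162), (76, 164), (78, 164), (80, 1
[... 853 characters left out ...]
 143), (4, 133), (6, 138), (8, 146), (10, 139), (12, 143), (14, 158), (16, 164), (18, 165), (20, 165), (22, 164), (24, 150), (26, 116), (28, 92), (30, 95), (32, 124), (34, 140), (36, 143), (38, 141), (40, 120), (42, 122), (44, 128), (46, 97), (48, 86), (50, 135), (52, 160), (54, 165), (56, 165), (58, 163), (60, 156), (62, 139), (64, 144), (66, 159), (68, 156), (70, 133), (72, 123), (74, 135), (76, 155), (78, 163), (80, 164), (82, 164), (84, 165), (86, 164), (88, 164), (90, 163), (92, 163), (94, 154), (96, 136), (98, 144), (100, 153), (102, 155), (104, 156), (106, 156), (108, 156), (110, 156)]
[ 493.66294587 -197.4633645   161.27405223] [-0.47719785  0.58177139 -3.0514131 ] 13.048321258897552
```

Request:
step_arm(rows=[[[0,0,0],0.1418],[[0,0,0],0.1418],[[-0.0003,-0.0401,0],0],[[-0.0003,-0.0401,0],0],[[-0.0003,-0.0401,0],0],[[-0.0003,-0.0401,0],0],[[-0.0003,-0.0401,0],0],[[-0.0003,-0.0401,0],0],[[-0.0003,-0.0401,0],0],[[-0.0003,-0.0401,0],0],[[-0.0003,-0.0401,0],0],[[0,0,0],0]])

```text
clock: 5.85
ee_pos: [510.6, 167.0, 158.7]
tool_rot: [[0.999, -0.054, -0.003], [-0.054, -0.999, 0.001], [-0.003, -0.001, -1.0]]
wrist_force: [0.3, -0.7, -2.4]
gripper_width: 13.2
grip_force: 58.9
```

Request:
step_arm(rows=[[[0,0,0.03],0],[[0,0,0.018],0],[[0,0,0.006],0],[[0,0,0],0],[[0,0,0],0]])

```text
clock: 6.48
ee_pos: [512.8, 163.2, 107.0]
tool_rot: [[0.998, -0.061, 0.001], [-0.061, -0.998, 0.0], [0.001, -0.001, -1.0]]
wrist_force: [0.3, 0.1, -1.2]
gripper_width: 12.6
grip_force: 58.9
```

Run:
```python
from m import *
t=bot.camera("top");P=[]
for i in range(4): b=bot.camera("side");P.append(bot.get_state()["ee_pos"])
P=np.array(P);s=bot.get_state();print(s["clock"],P.mean(0),P.std(0),s["tool_rot"][:,0],s["wrist_force"],s["gripper_width"])
f=lambda i,x0,y0,w,h,k:cv2.resize(i[y0:y0+h,x0:x0+w],None,fx=k,fy=k,interpolation=cv2.INTER_CUBIC)
cv2.imwrite("pics/r1.png",np.hstack([f(t["img"],245,190,100,80,4),f(b["img"],270,210,100,80,4)]))
```

```text
6.725 [512.61502699 163.27296527 106.93317574] [0.10946915 0.0122968  0.10584276] [ 9.98182048e-01 -6.02653270e-02  8.30196825e-04] [-0.97177737 -0.18027192 -1.44481106] 13.062952191614762
```

View pics/r1.png

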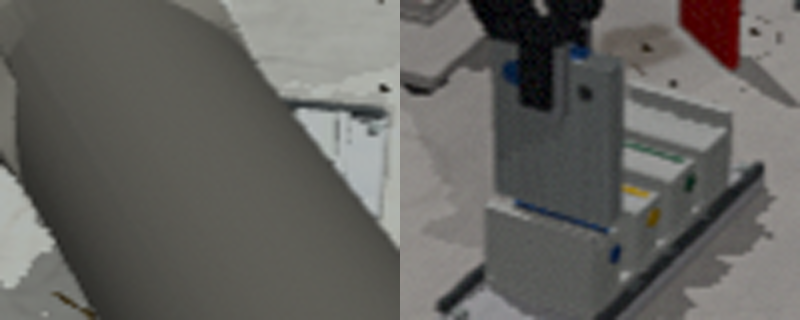

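The side view shows the plate hanging over the blue-end land, about 10 mm up and behind the lip. I'll lower it to about 4 mm above the land and feel for the +y lip.

Request:
step_arm(rows=[[[0,0,0.0055],0],[[0,0,0],0],[[0,0,0],0],[[0,-0.001,0],0],[[0,-0.001,0],0],[[0,-0.0005,0],0],[[0,0,0],0]])

```text
clock: 7.6
ee_pos: [512.4, 165.7, 100.8]
tool_rot: [[0.998, -0.06, 0.0], [-0.06, -0.998, 0.0], [0.0, -0.0, -1.0]]
wrist_force: [-0.8, -0.9, -1.9]
gripper_width: 13.0
grip_force: 58.9
```

Request:
step_arm(rows=[[[0,-0.0005,0],0],[[0,-0.0005,0],0],[[0,0,0],0]])

```text
clock: 7.98
ee_pos: [512.4, 166.7, 100.8]
tool_rot: [[0.998, -0.06, 0.0], [-0.06, -0.998, 0.0], [0.0, -0.0, -1.0]]
wrist_force: [0.5, 0.9, -1.6]
gripper_width: 12.9
grip_force: 58.9
```

Request:
step_arm(rows=[[[0,-0.0005,0],0],[[0,-0.0005,0],0],[[0,0,0],0]])

```text
clock: 8.35
ee_pos: [512.5, 167.4, 100.8]
tool_rot: [[0.998, -0.06, -0.0], [-0.06, -0.998, -0.0], [0.0, 0.0, -1.0]]
wrist_force: [-0.2, -0.1, -1.5]
gripper_width: 13.4
grip_force: 59.0
```

Request:
step_arm(rows=[[[0,-0.0005,0],0],[[0,-0.0003,0],0],[[0,0,0],0]])

```text
clock: 8.72
ee_pos: [512.5, 167.6, 100.8]
tool_rot: [[0.998, -0.061, -0.0], [-0.061, -0.998, -0.001], [-0.0, 0.001, -1.0]]
wrist_force: [-0.9, -4.8, 0.4]
gripper_width: 13.0
grip_force: 59.3
```

Request:
step_arm(rows=[[[0,-0.0005,0],0],[[0,-0.0003,0],0],[[0,0,0],0]])

```text
clock: 9.1
ee_pos: [512.5, 167.8, 100.8]
tool_rot: [[0.998, -0.061, -0.001], [-0.061, -0.998, -0.002], [-0.0, 0.002, -1.0]]
wrist_force: [-0.5, -5.9, 2.3]
gripper_width: 13.4
grip_force: 59.5
```

Request:
step_arm(rows=[[[0,-0.0005,0],0],[[0,-0.0003,0],0],[[0,0,0],0]])

```text
clock: 9.48
ee_pos: [512.6, 168.0, 100.8]
tool_rot: [[0.998, -0.061, -0.001], [-0.061, -0.998, -0.003], [-0.001, 0.003, -1.0]]
wrist_force: [-1.3, -7.9, 3.1]
gripper_width: 13.3
grip_force: 59.7
```

Contact with the lip came at TCP y = 167.4, matching the estimate by eye. The slot centre is 21 mm back along rack y.

Request:
step_arm(rows=[[[0,0.005,0],0],[[0,0.01,0],0],[[0,0.00875,0],0],[[0,0,0],0],[[0,0,0],0],[[0,0,0],0]])

```text
clock: 10.22
ee_pos: [511.2, 146.8, 100.8]
tool_rot: [[0.998, -0.06, 0.0], [-0.06, -0.998, 0.0], [0.0, -0.0, -1.0]]
wrist_force: [-0.0, 0.2, -2.0]
gripper_width: 13.1
grip_force: 59.1
```

Run:
```python
from m import *
b=bot.camera("side")
ex=np.array([.9982,-.0602]);ey=np.array([.0602,.9982]);o=np.array([509.8,115])
for n,u,v,z in(("plateL",294.25,259.25,56),("plateR",325,267,56),("combL",291.75,261.25,55),("combR",323,269.5,55)):
    p=ray(b,u,v,z)[:2]-o;print(n,(p@ex).round(1),(p@ey).round(1))
P=[]
for i in range(4): b=bot.camera("side");P.append(bot.get_state()["ee_pos"])
print(np.mean(P,0),(np.mean(P,0)[:2]-o)@ex,(np.mean(P,0)[:2]-o)@ey)
s=bot.get_state();print(s["wrist_force"])
cv2.imwrite("pics/r2.png",cv2.resize(b["img"][195:315,265:395],None,fx=6,fy=5*1,interpolation=cv2.INTER_CUBIC)[:600])
```

```text
plateL 22.9 58.7
plateR -37.4 53.0
combL 24.0 65.4
combR -37.6 60.5
[511.1909835  146.61893    100.81904006] -0.5149798575279223 31.645753132159353
[ 0.25941852 -0.70663152 -1.15517128]
```

View pics/r2.png

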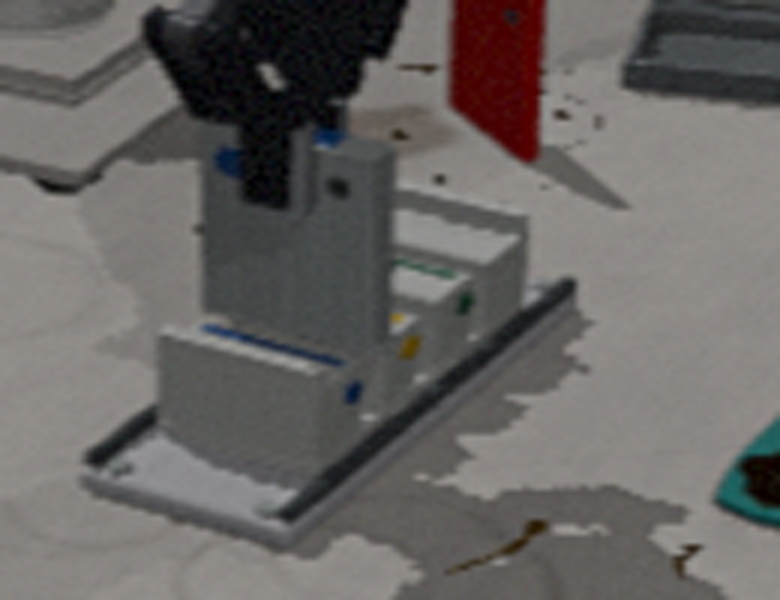

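The plate is lined up over the blue slot, and front-to-back it matches the comb to about 1 mm. I'll feel downward.

Request:
step_arm(rows=[[[0,0,0.002],0],[[0,0,0.001],0],[[0,0,0.001],0],[[0,0,0.001],0],[[0,0,0.001],0],[[0,0,0.001],0],[[0,0,0],0]])

```text
clock: 11.35
ee_pos: [511.1, 146.3, 93.7]
tool_rot: [[0.998, -0.06, -0.0], [-0.06, -0.998, -0.0], [-0.0, 0.0, -1.0]]
wrist_force: [0.0, 0.9, -1.0]
gripper_width: 13.0
grip_force: 59.1
```

Request:
step_arm(rows=[[[0,0,0.001],0],[[0,0,0.001],0],[[0,0,0.002],0],[[0,0,0.002],0],[[0,0,0],0]])

```text
clock: 11.98
ee_pos: [511.0, 146.3, 87.5]
tool_rot: [[0.998, -0.06, -0.0], [-0.06, -0.998, -0.0], [-0.0, 0.0, -1.0]]
wrist_force: [0.1, 1.2, -1.5]
gripper_width: 13.0
grip_force: 59.1
```

Request:
step_arm(rows=[[[0,0,0.0015],0],[[0,0,0.0015],0],[[0,0,0.0015],0],[[0,0,0.0015],0],[[0,0,0.0015],0],[[0,0,0.0015],0],[[0,0,0],0]])

```text
clock: 12.85
ee_pos: [511.7, 146.9, 78.8]
tool_rot: [[0.998, -0.06, 0.001], [-0.06, -0.998, 0.001], [0.001, -0.001, -1.0]]
wrist_force: [1.9, 3.8, -0.6]
gripper_width: 12.8
grip_force: 59.3
```

Request:
step_arm(rows=[[[0,0,0.0015],0],[[0,0,0.0015],0],[[0,0,0.0015],0],[[0,0,0.0015],0],[[0,0,0],0]])

```text
clock: 13.48
ee_pos: [511.0, 146.5, 72.5]
tool_rot: [[0.998, -0.06, -0.0], [-0.06, -0.998, 0.0], [-0.0, -0.0, -1.0]]
wrist_force: [1.2, 4.1, -2.7]
gripper_width: 13.3
grip_force: 59.1
```

Request:
step_arm(rows=[[[0,0,0.0015],0],[[0,0,0.0015],0],[[0,0,0.001],0],[[0,0,0.0005],0],[[0,0,0],0]])

```text
clock: 14.1
ee_pos: [511.1, 146.3, 68.2]
tool_rot: [[0.998, -0.06, -0.0], [-0.06, -0.998, -0.0], [-0.0, 0.0, -1.0]]
wrist_force: [-0.4, 4.9, 0.3]
gripper_width: 12.8
grip_force: 59.4
```

Request:
step_arm(rows=[[[0,0,0.0005],0],[[0,0,0.0005],0],[[0,0,0],0]])

```text
clock: 14.48
ee_pos: [511.1, 146.4, 68.0]
tool_rot: [[0.998, -0.06, 0.0], [-0.06, -0.998, -0.0], [0.0, 0.0, -1.0]]
wrist_force: [-1.6, 3.8, 7.8]
gripper_width: 13.2
grip_force: 60.6
```

Request:
step_arm(rows=[[[0,0,0.0005],0],[[0,0,0],0]])

```text
clock: 14.72
ee_pos: [511.2, 146.4, 67.9]
tool_rot: [[0.998, -0.06, 0.0], [-0.06, -0.998, -0.0], [0.0, 0.0, -1.0]]
wrist_force: [-3.2, 3.0, 12.5]
gripper_width: 12.9
grip_force: 61.4
```

Request:
step_arm(rows=[[[0,0,0.0006],0],[[0,0,0],0]])

```text
clock: 14.98
ee_pos: [511.2, 146.4, 67.9]
tool_rot: [[0.998, -0.06, 0.0], [-0.06, -0.998, -0.001], [0.0, 0.0, -1.0]]
wrist_force: [-6.2, 2.1, 19.0]
gripper_width: 13.1
grip_force: 62.3
```

Request:
step_arm(rows=[[[0,0,0],0],[[0,0,0],0],[[0,0,0],0],[[0,0,0],0]], jaw=0.045)

```text
clock: 15.48
ee_pos: [511.0, 145.9, 65.9]
tool_rot: [[0.998, -0.061, -0.001], [-0.061, -0.998, -0.001], [-0.001, 0.001, -1.0]]
wrist_force: [-0.2, -0.6, 0.1]
gripper_width: 45.1
grip_force: 0.0
```

Request:
step_arm(rows=[[[0,0,-0.01],0],[[0,0,-0.03],0],[[0,0,-0.04],0],[[0,0,-0.05],0],[[0,0,0],0]])

```text
clock: 16.1
ee_pos: [513.8, 147.5, 200.9]
tool_rot: [[0.998, -0.06, 0.008], [-0.06, -0.998, 0.003], [0.008, -0.003, -1.0]]
wrist_force: [0.5, 1.0, 0.5]
gripper_width: 44.7
grip_force: 0.0
```

Run:
```python
from m import *
t=bot.camera("top");b=bot.camera("side")
for sm in(40,70):print(stripe(t,(465,210,490,256),H["green"],85,sm))
print("side",stripe(b,(375,150,415,200),H["green"],85,40))
a=np.radians(12.8);ex=np.array([np.cos(a),np.sin(a)]);ey=np.array([-ex[1],ex[0]]);o=np.array([500.4,-226.5])
im=cv2.cvtColor(t["img"],cv2.COLOR_BGR2GRAY)
sv=np.arange(-50,-14,1.)
rows=[]
for x in (-24,-20,20,24):
    uv=np.array([proj(t,[*(o+x*ex+s*ey),85]) for s in sv],np.float32);rows.append(cv2.remap(im,uv[None,:,0],uv[None,:,1],cv2.INTER_LINEAR)[0].astype(int))
print(list(zip(sv.astype(int).tolist(),np.array(rows).T.tolist())))
f=lambda i,x0,y0,w,h,k:cv2.resize(i[y0:y0+h,x0:x0+w],None,fx=k,fy=k,interpolation=cv2.INTER_CUBIC)
cv2.imwrite("pics/s2.png",np.hstack([f(t["img"],420,200,80,80,5),f(b["img"],275,215,80,80,5)]))
```

```text
(array([ 504.8, -260. ]), np.float64(14.7), 48, np.float64(28.4))
(array([ 503.5, -260.7]), np.float64(12.1), 22, np.float64(25.9))
side (array([ 503.5, -257.9]), np.float64(11.4), 13, np.float64(27.6))
[(-50, [152, 153, 150, 153]), (-49, [153, 153, 153, 153]), (-48, [153, 153, 153, 153]), (-47, [152, 153, 153, 153]), (-46, [151, 153, 153, 153]), (-45, [151, 153, 153, 154]), (-44, [151, 153, 153, 154]), (-43, [151, 153, 152, 154]), (-42, [151, 150, 152, 155]), (-41, [144, 140, 150, 145]), (-40, [129, 128, 132, 132]), (-39, [118, 115, 111, 123]), (-38, [119, 106, 109, 118]), (-37, [121, 113, 116, 118]), (-36, [127, 119, 122, 122]), (-35, [133, 120, 129, 125]), (-34, [133, 122, 133, 125]), (-33, [133, 124, 135, 126]), (-32, [125, 127, 134, 120]), (-31, [112, 115, 113, 111]), (-30, [92, 95, 91, 91]), (-29, [70, 76, 68, 72]), (-28, [52, 55, 46, 61]), (-27, [40, 38, 41, 54]), (-26, [31, 32, 40, 55]), (-25, [29, 28, 40, 58]), (-24, [29, 33, 41, 59]), (-23, [36, 38, 41, 58]), (-22, [41, 41, 42, 57]), (-21, [42, 44, 42, 59]), (-20, [44, 44, 43, 61]), (-19, [44, 44, 44, 65]), (-18, [43, 44, 43, 68]), (-17, [43, 43, 43, 70]), (-16, [44, 42, 44, 72]), (-15, [44, 43, 44, 74])]
```

View pics/s2.png

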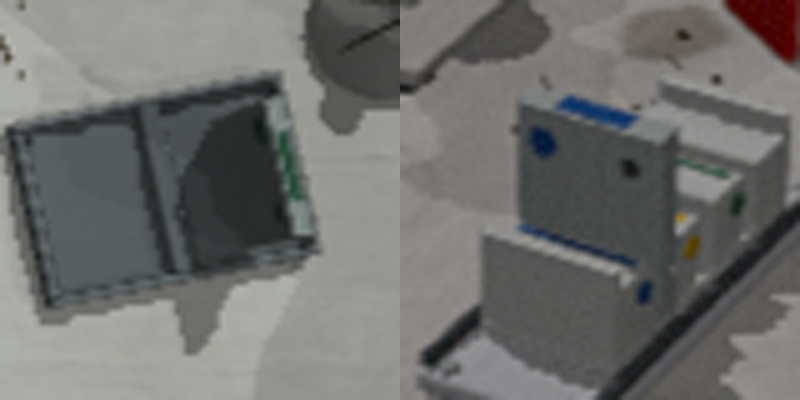

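The thick plate stands upright in the blue slot. The thin plate's top edge centre is at about (505,-260).

Request:
step_arm(rows=[[[0,0,0],-0.1418],[[0,0,0],-0.1418],[[-0.01065,0.04385,0],0],[[-0.01065,0.04385,0],0],[[-0.01065,0.04385,0],0],[[-0.01065,0.04385,0],0],[[-0.01065,0.04385,0],0],[[-0.01065,0.04385,0],0],[[-0.01065,0.04385,0],0],[[-0.01065,0.04385,0],0],[[-0.01065,0.04385,0],0],[[0,0,0],0]])

```text
clock: 17.7
ee_pos: [503.0, -263.9, 194.5]
tool_rot: [[0.977, 0.215, -0.003], [0.215, -0.977, -0.001], [-0.003, -0.0, -1.0]]
wrist_force: [0.7, 0.2, -0.7]
gripper_width: 44.9
grip_force: 0.0
```

Request:
step_arm(rows=[[[0,0,0.04],0],[[0,0,0.04],0],[[0,0,0.015],0],[[0,0,0],0],[[0,0,0],0]])

```text
clock: 18.32
ee_pos: [506.1, -259.8, 102.4]
tool_rot: [[0.975, 0.222, 0.002], [0.222, -0.975, -0.001], [0.002, 0.001, -1.0]]
wrist_force: [0.3, 0.1, 0.8]
gripper_width: 44.9
grip_force: 0.0
```

Run:
```python
from m import *
t=bot.camera("top");b=bot.camera("side")
s=bot.get_state();print(s["ee_pos"],s["tool_rot"][:,0],proj(b,s["ee_pos"]),proj(b,[505,-259.6,85]))
f=lambda i,x0,y0,w,h,k:cv2.resize(i[y0:y0+h,x0:x0+w],None,fx=k,fy=k,interpolation=cv2.INTER_CUBIC)
cv2.imwrite("pics/g2.png",np.hstack([f(t["img"],420,200,80,80,5),f(b["img"],355,120,80,80,5)]))
# height of thick plate top: side view corner rays vs. slot position
print("blue stripe side z=96",stripe(b,(275,225,330,262),H["blue"],96),stripe(t,(255,195,320,250),H["blue"],96))
```

```text
[ 506.12726144 -260.08254769  102.67275271] [0.9751682  0.22145546 0.0021109 ] (np.float64(395.7879357494671), np.float64(156.69459963134784)) (np.float64(395.62066993857275), np.float64(164.01350618543023))
blue stripe side z=96 (array([509.5, 146.9]), np.float64(-4.7), 52, np.float64(29.4)) (array([508.6, 150.7]), np.float64(-8.4), 127, np.float64(45.7))
```

View pics/g2.png

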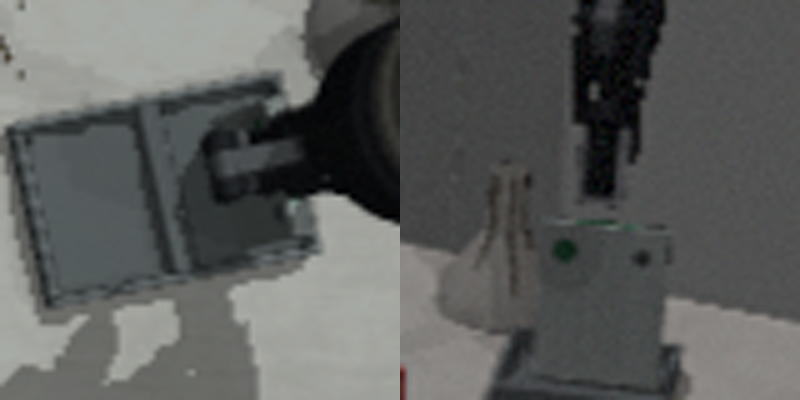

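The fingers straddle the green plate, whose top edge is centred near side pixel (396,164). Descend and grip.

Request:
step_arm(rows=[[[0,0,0.02],0],[[0,0,0.02],0],[[0,0,0.006],0],[[0,0,0],0],[[0,0,0],0]])

```text
clock: 19.05
ee_pos: [505.8, -260.1, 56.2]
tool_rot: [[0.975, 0.221, 0.002], [0.221, -0.975, -0.001], [0.001, 0.001, -1.0]]
wrist_force: [0.6, 0.2, -0.2]
gripper_width: 45.1
grip_force: 0.0
```

Request:
step_arm(rows=[[[0,0,0],0],[[0,0,0],0],[[0,0,0],0],[[0,0,0],0],[[0,0,0],0],[[0,0,0],0],[[0,0,0],0]], jaw=0.0, grip_force=60)

```text
clock: 19.92
ee_pos: [505.4, -259.9, 55.7]
tool_rot: [[0.975, 0.221, 0.001], [0.221, -0.975, -0.0], [0.0, 0.0, -1.0]]
wrist_force: [-1.2, -0.3, 5.7]
gripper_width: 7.1
grip_force: 59.0
```

Request:
step_arm(rows=[[[0,0,-0.005],0],[[0,0,-0.02],0],[[0,0,-0.04],0],[[0,0,-0.04],0],[[0,0,-0.01],0],[[0,0,0],0],[[0,0,0],0]])

```text
clock: 20.8
ee_pos: [504.0, -259.3, 168.5]
tool_rot: [[0.975, 0.221, -0.003], [0.221, -0.975, 0.001], [-0.002, -0.002, -1.0]]
wrist_force: [-0.1, 0.2, -1.5]
gripper_width: 7.0
grip_force: 58.6
```

Run:
```python
from m import *
t=bot.camera("top");b=bot.camera("side");s=bot.get_state();print(s["clock"],s["ee_pos"],s["tool_rot"][:,0],s["gripper_width"])
# split rack stripes, both views, in rack frame
ex=np.array([.9982,-.0602]);ey=np.array([.0602,.9982]);o=np.array([509.8,115])
for n,c,bx in(("top",t,(245,195,350,255)),("side",b,(265,215,360,300))):
    x0,y0,x1,y1=bx;h=cv2.cvtColor(c["img"],cv2.COLOR_BGR2HSV)[y0:y1,x0:x1].astype(int)
    for k in H:
        m=((h[...,0]>=H[k][0])&(h[...,0]<=H[k][1])&(h[...,1]>60)&(h[...,2]>40)).astype(np.uint8)
        N,l,st,ce=cv2.connectedComponentsWithStats(m)
        for i in range(1,N):
            if st[i,4]<8: continue
            v,u=np.nonzero(l==i)
            for z in(46,96) if k=="blue" else (46,):
                P=np.array([ray(c,a+x0,d+y0,z)[:2]-o for a,d in zip(u,v)]);X=P@ex;Y=P@ey
                print(n,k,z,st[i,4],(ce[i]+[x0,y0]).round(1),"x %.1f..%.1f y %.1f"%(X.min(),X.max(),Y.mean()))
```

```text
20.9 [ 504.20897884 -259.37631744  168.65118841] [ 0.97516237  0.22147986 -0.00223984] 6.723504501985359
top blue 46 135 [281.2 224.1] x -25.9..23.7 y 38.1
top blue 96 135 [281.2 224.1] x -30.4..17.0 y 35.5
top yellow 46 53 [294.4 226.7] x -25.0..23.2 y 9.3
top green 46 9 [311. 223.] x 2.3..19.6 y -25.7
top green 46 9 [310. 234.] x -21.7..-4.4 y -25.6
side blue 46 53 [314.1 237.1] x 26.2..58.2 y -43.6
side blue 96 53 [314.1 237.1] x -16.6..12.6 y 31.8
side blue 46 28 [303.1 243. ] x 40.9..56.0 y -13.2
side blue 96 28 [303.1 243. ] x -3.2..10.6 y 59.6
side blue 46 34 [309.7 263.4] x -23.6..22.7 y 43.1
side blue 96 34 [309.7 263.4] x -62.1..-19.8 y 111.0
side blue 46 12 [323.4 273.2] x -41.1..-34.7 y 58.3
side blue 96 12 [323.4 273.2] x -78.1..-72.3 y 124.9
side yellow 46 15 [332.7 264.2] x -40.5..-34.0 y 24.1
```

Request:
step_arm(rows=[[[0,0,0],0.1418],[[0,0,0],0.1418],[[-0.0019,-0.03754,0],0],[[-0.0019,-0.03754,0],0],[[-0.0019,-0.03754,0],0],[[-0.0019,-0.03754,0],0],[[-0.0019,-0.03754,0],0],[[-0.0019,-0.03754,0],0],[[-0.0019,-0.03754,0],0],[[-0.0019,-0.03754,0],0],[[-0.0019,-0.03754,0],0],[[0,0,0],0]])

```text
clock: 22.4
ee_pos: [507.8, 82.2, 169.5]
tool_rot: [[0.999, -0.054, -0.001], [-0.054, -0.999, 0.001], [-0.001, -0.001, -1.0]]
wrist_force: [-0.6, -0.5, -1.5]
gripper_width: 6.9
grip_force: 58.7
```

Request:
step_arm(rows=[[[0,0,0.03],0],[[0,0,0.023],0],[[0,0,0],0],[[0,0,0],0],[[0,0,0],0],[[0,0,0],0]])

```text
clock: 23.15
ee_pos: [508.9, 78.5, 117.9]
tool_rot: [[0.998, -0.06, 0.001], [-0.06, -0.998, 0.0], [0.001, -0.0, -1.0]]
wrist_force: [0.9, 0.1, -1.1]
gripper_width: 6.9
grip_force: 58.6
```

Run:
```python
from m import *
P=[];F=[]
for i in range(4): b=bot.camera("side");s=bot.get_state();P.append(s["ee_pos"]);F.append(s["wrist_force"])
ex=np.array([.9982,-.0602]);ey=np.array([.0602,.9982]);o=np.array([509.8,115])
p=np.mean(P,0);print(s["clock"],p,(p[:2]-o)@ex,(p[:2]-o)@ey,s["tool_rot"][:,0],np.mean(F,0))
print(stripe(b,(320,190,380,250),H["green"],p[2]+28,40))
f=lambda i,x0,y0,w,h,k:cv2.resize(i[y0:y0+h,x0:x0+w],None,fx=k,fy=k,interpolation=cv2.INTER_CUBIC)
cv2.imwrite("pics/r3.png",f(b["img"],275,195,120,100,6))
```

```text
23.35 [508.64850841  78.54224616 117.63086892] 1.0453378714871713 -36.46144967336637 [ 9.98180563e-01 -6.02937072e-02  4.82649946e-04] [ 0.21075647  0.06097584 -1.34627845]
(array([426.4, 240. ]), np.float64(-1.2), 11, np.float64(15.1))
```

View pics/r3.png

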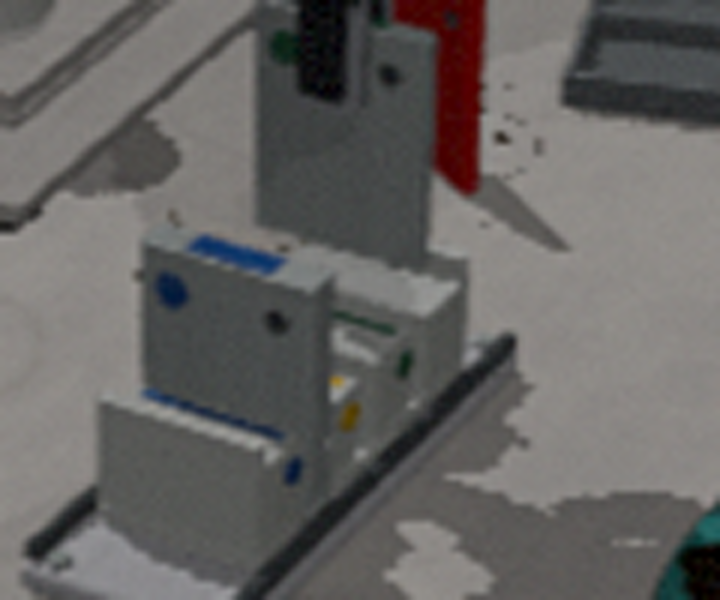

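The green plate hangs over the green slot, with the thick plate in place in front of it. Now a slow feel down.

Request:
step_arm(rows=[[[0,0,0.01],0],[[0,0,0.008],0],[[0,0,0],0],[[0,0,0.001],0],[[0,0,0.001],0],[[0,0,0.001],0],[[0,0,0],0]])

```text
clock: 24.22
ee_pos: [508.4, 78.5, 96.2]
tool_rot: [[0.998, -0.06, 0.0], [-0.06, -0.998, -0.0], [0.0, 0.0, -1.0]]
wrist_force: [0.8, 0.1, -2.0]
gripper_width: 7.2
grip_force: 58.7
```

Request:
step_arm(rows=[[[0,0,0.001],0],[[0,0,0.001],0],[[0,0,0.001],0],[[0,0,0],0]])

```text
clock: 24.72
ee_pos: [508.3, 78.5, 93.1]
tool_rot: [[0.998, -0.06, -0.0], [-0.06, -0.998, -0.0], [-0.0, 0.0, -1.0]]
wrist_force: [-0.1, -0.1, -0.7]
gripper_width: 7.2
grip_force: 58.7
```

Entered the slot with no resistance. Continue past the catch.

Request:
step_arm(rows=[[[0,0,0.002],0],[[0,0,0.002],0],[[0,0,0.002],0],[[0,0,0.0015],0],[[0,0,0.0015],0],[[0,0,0],0]])

```text
clock: 25.48
ee_pos: [508.6, 78.9, 84.3]
tool_rot: [[0.998, -0.06, 0.0], [-0.06, -0.998, 0.0], [0.0, -0.0, -1.0]]
wrist_force: [1.1, 1.0, -0.5]
gripper_width: 6.8
grip_force: 58.8
```

Request:
step_arm(rows=[[[0,0,0.0015],0],[[0,0,0.0015],0],[[0,0,0.0015],0],[[0,0,0.0015],0],[[0,0,0.0015],0],[[0,0,0.0015],0],[[0,0,0],0]])

```text
clock: 26.35
ee_pos: [508.6, 78.9, 75.0]
tool_rot: [[0.998, -0.06, 0.0], [-0.06, -0.998, 0.0], [0.0, -0.0, -1.0]]
wrist_force: [3.0, 2.6, -1.8]
gripper_width: 7.1
grip_force: 58.7
```

Request:
step_arm(rows=[[[0,0,0.0015],0],[[0,0,0.0015],0],[[0,0,0.0015],0],[[0,0,0.0005],0],[[0,0,0.0005],0],[[0,0,0],0]])

```text
clock: 27.1
ee_pos: [508.2, 78.5, 69.6]
tool_rot: [[0.998, -0.06, -0.0], [-0.06, -0.998, -0.0], [-0.0, 0.0, -1.0]]
wrist_force: [0.4, 3.6, -0.2]
gripper_width: 6.8
grip_force: 58.7
```

Request:
step_arm(rows=[[[0,0,0.0005],0],[[0,0,0.0005],0],[[0,0,0.0005],0],[[0,0,0],0]])

```text
clock: 27.6
ee_pos: [508.4, 78.5, 68.2]
tool_rot: [[0.998, -0.06, 0.0], [-0.06, -0.998, -0.0], [0.0, 0.0, -1.0]]
wrist_force: [0.6, 4.3, 0.7]
gripper_width: 6.9
grip_force: 58.9
```

Request:
step_arm(rows=[[[0,0,0.0005],0],[[0,0,0.0005],0],[[0,0,0],0]])

```text
clock: 27.98
ee_pos: [508.5, 78.5, 67.6]
tool_rot: [[0.998, -0.06, 0.0], [-0.06, -0.998, -0.0], [0.0, 0.0, -1.0]]
wrist_force: [-0.4, 3.5, 6.9]
gripper_width: 7.3
grip_force: 60.0
```

Request:
step_arm(rows=[[[0,0,0.0005],0],[[0,0,0.0003],0],[[0,0,0],0]])

```text
clock: 28.35
ee_pos: [508.6, 78.6, 67.6]
tool_rot: [[0.998, -0.06, 0.0], [-0.06, -0.998, -0.0], [0.0, 0.0, -1.0]]
wrist_force: [-3.8, 3.3, 14.3]
gripper_width: 7.1
grip_force: 61.3
```

Request:
step_arm(rows=[[[0,0,0.0004],0],[[0,0,0],0]])

```text
clock: 28.6
ee_pos: [508.6, 78.6, 67.6]
tool_rot: [[0.998, -0.06, 0.001], [-0.06, -0.998, -0.0], [0.001, 0.0, -1.0]]
wrist_force: [-5.6, 3.7, 20.0]
gripper_width: 7.0
grip_force: 61.9
```

Request:
step_arm(rows=[[[0,0,0],0],[[0,0,0],0],[[0,0,0],0],[[0,0,0],0]], jaw=0.045)

```text
clock: 29.1
ee_pos: [508.2, 78.1, 65.7]
tool_rot: [[0.998, -0.061, -0.001], [-0.061, -0.998, -0.0], [-0.001, 0.0, -1.0]]
wrist_force: [-0.1, -0.0, 0.4]
gripper_width: 45.0
grip_force: 0.0
```

Request:
step_arm(rows=[[[0,0,-0.01],0],[[0,0,-0.03],0],[[0,0,-0.05],0],[[0,0,-0.05],0],[[0,0.05,0],0],[[0,0.06,0],0],[[0,0.06,0],0],[[0,0.06,0],0],[[0,0.03,0],0],[[0,0,0],0]])

```text
clock: 30.35
ee_pos: [492.0, -184.0, 206.6]
tool_rot: [[0.998, -0.066, 0.0], [-0.066, -0.998, -0.001], [0.0, 0.001, -1.0]]
wrist_force: [0.9, 1.2, 0.0]
gripper_width: 44.8
grip_force: 0.0
```

Run:
```python
from m import *
t=bot.camera("top");b=bot.camera("side");s=bot.get_state();print(s["clock"],s["ee_pos"])
f=lambda i,x0,y0,w,h,k:cv2.resize(i[y0:y0+h,x0:x0+w],None,fx=k,fy=k,interpolation=cv2.INTER_CUBIC)
cv2.imwrite("pics/fin.png",np.hstack([f(t["img"],250,190,100,100,4),f(b["img"],275,205,100,100,4)]))
ex=np.array([.9982,-.0602]);ey=np.array([.0602,.9982]);o=np.array([509.8,115])
for n,c,bx in(("top",t,(245,195,350,255)),("side",b,(265,215,360,300))):
    x0,y0,x1,y1=bx;h=cv2.cvtColor(c["img"],cv2.COLOR_BGR2HSV)[y0:y1,x0:x1].astype(int)
    for k in("blue","green"):
        m=((h[...,0]>=H[k][0])&(h[...,0]<=H[k][1])&(h[...,1]>45)&(h[...,2]>40)).astype(np.uint8)
        N,l,st,ce=cv2.connectedComponentsWithStats(m)
        for i in range(1,N):
            if st[i,4]<8: continue
            v,u=np.nonzero(l==i)
            for z in(46,96):
                P=np.array([ray(c,a+x0,d+y0,z)[:2]-o for a,d in zip(u,v)]);X=P@ex;Y=P@ey
                print(n,k,z,st[i,4],(ce[i]+[x0,y0]).round(1),"x %.1f..%.1f y %.1f"%(X.min(),X.max(),Y.mean()))
```

```text
30.45 [ 492.83442651 -180.31680836  206.40497092]
top blue 46 153 [281.1 224.2] x -26.1..25.8 y 38.4
top blue 96 153 [281.1 224.2] x -30.6..19.1 y 35.7
top green 46 30 [310.7 227.7] x -24.0..22.0 y -25.8
top green 96 30 [310.7 227.7] x -28.6..15.5 y -25.7
top green 46 45 [315.4 225.4] x -9.9..20.8 y -35.5
top green 96 45 [315.4 225.4] x -15.1..14.3 y -35.0
side blue 46 62 [314.1 237. ] x 26.2..59.5 y -43.9
side blue 96 62 [314.1 237. ] x -16.6..13.8 y 31.5
side blue 46 31 [302.8 243.1] x 40.9..56.0 y -12.8
side blue 96 31 [302.8 243.1] x -3.2..10.6 y 59.9
side blue 46 39 [310.1 263.6] x -25.1..22.7 y 43.1
side blue 96 39 [310.1 263.6] x -63.5..-19.8 y 111.0
side blue 46 14 [323.4 272.9] x -41.1..-33.3 y 57.6
side blue 96 14 [323.4 272.9] x -78.1..-71.0 y 124.3
side green 46 22 [331.  221.1] x 29.2..60.4 y -117.8
side green 96 22 [331.  221.1] x -13.9..14.6 y -36.0
side green 46 12 [335.3 248.4] x -24.8..-3.3 y -27.1
side green 96 12 [335.3 248.4] x -63.2..-43.6 y 46.9
```

View pics/fin.png

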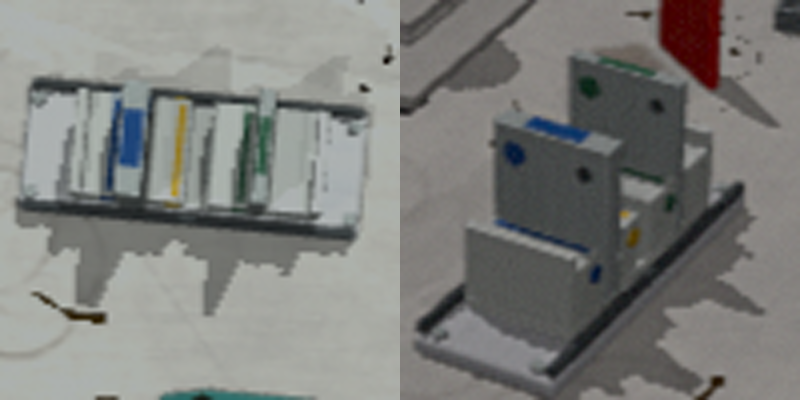

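Both plates are upright and in the correct slots. Their stripes sit at x ≈ -1.4 (blue) and 0 (green) against the comb's ≈ -1, so both are centred to about 1 mm. The middle slot is empty.

```bash
python3 -c "
from workcell import bot
print(bot.sign_off())"
```

```text
the job is handed in; nothing more can be done
None
```

The thick plate is home in the blue slot and the thin plate in the green slot, upright and centred to about 1 mm. The yellow slot was left empty, nothing else was touched, and the job was handed in at about 30 s.

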